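# Shake the last grinding balls out of a drained mill jar

### The job

Two grinding balls are still caught inside the white mill jar with the blue band, which stands upturned to drain. Lift it by its foot, hold it mouth down over the green tray and rock it about 40 degrees each way, raising each of the four blue bars on its top in turn, until it gets no lighter and both balls are in the tray, then set it back upturned where it stood, without dropping it. Leave the other pots alone.

Things in the scene. Friction and masses are not known exactly. Their poses are not given: they have to be found in the camera images.
- mill_jar_center (a point): White mill jar, blue band, 0.4-0.6 kg, upturned on the bench: 124 mm tall, round, 132 mm across. Point: on its axis half-way up, 62 mm above its rim; z up. Its round foot on top, 46 mm across, 24 to 62 mm above this point, is the grip. Mouth: a 60 mm hole below, ringed inside by a ledge with a 1.5 mm lip, parted by ribs into 4 pockets, at its +x, +y, -x, -y sides under 4 blue bars on its top
- ball1_center (a point): Cream zirconia grinding ball, 30 mm in diameter, 85 g (0.8 N); point: its centre. Starts hidden in the jar's +x pocket, 45 mm off the axis. It stays there while the jar is carried level and smoothly; it rolls over the lip and out of the mouth when the jar is tilted 35 to 45 degrees with the ball's pocket straight uphill of the mouth (within 15 degrees), or jerked sideways at more than about half of g
- ball2_center (a point): The other grinding ball, alike (30 mm, 85 g, point at its centre, same behaviour). Starts hidden in the jar's +y pocket, 45 mm off the axis. Both balls lie 26 mm below the jar's centre point
- tray: Green open tray fixed to the bench, 300 by 300 mm outside, 60 mm tall, walls and floor 6 mm thick; origin at the centre of its underside, z up, sides along its x and y axes. Bystanders near the white jar: a brown jar of the same size and an 80 mm tall terracotta bowl
Not all that is in view belongs to the job. Several things look just like the part that bears mill_jar_center: the one meant starts farthest from the robot's base.

How it is judged:
By the outcome, as a careful person would: the job done as asked, in the order asked, and still so for the second after the job is handed in, with the robot touching nothing.
It also fails if it takes over 67 s, if anything falls off the work surface, if the arm or the gripper's body presses on something with over 40 N, if the wrist force passes 120 N, or if a joint passes its speed limit or range.

### The arm

A 7-joint arm with a two-finger parallel gripper is mounted at the origin on the work surface. World frame = base frame: x ahead of the robot, y to its left, z up, the work surface at z = 0. Lengths are in m, angles in rad, forces in N, time in s.
With the tool pointing down it reaches from about 0.4 to 0.85 m from the base axis. Payload 10.4 kg.
Tool frame: the origin (TCP) lies on the centre line of the jaws, within the pads' length; the fingertips stand 17 mm ahead of it and the grasp point (between the pads) lies 2 mm behind it (manip.tcp_to_tips is the distance from the TCP to the fingertips, in m); z points along the fingers, x is the direction in which the jaws open and shut, and the axes are right-handed (so a half turn about z gives the same grasp; the last joint's range is limited). The gripper opens to 85 mm and grips with 20 to 120 N. Pads are 22 mm wide; open, the fingers measure 114 mm over their backs; the gripper's body (76 mm by 85 mm) begins 54 mm behind the grasp point. The pads swing forward as they close: fully open they stand 13 mm farther back than shut.
Start: joints at [-1.191, 0.332, -0.065, 1.46, 0.022, 1.35, -0.088], TCP at [0.245, 0.575, 0.221] pointing down, gripper open.
Joint ranges: [-2.6, 2.6], [-0.5, 2.12], [-1.47, 1.34], [0.16, 2.42], [-1.27, 4.41], [0.06, 2.06], [-2.6, 2.6]. Speed limits (rad/s): [2.22, 2.22, 2.79, 2.79, 3.14, 3.14, 3.14].

### API

Orientations are given as a unit quaternion [x, y, z, w].
In Python, from workcell import manip gives the robot as it stands.
- The arm moves only by the shell command python3 -m pendant 'ROWS' [FORCE]. ROWS is JSON, a list of rows, each a list of 3 entries, a list of its own where there are three numbers: the shift along the world's x, y, z in cm, then the turn, a rotation vector about the world's x, y, z in degrees, then the closure in counts, from 0 (fully open) to 255 (shut). A call has 1 to 12 rows; each row shifts and turns the pose as measured when the row begins; what a row does not reach is not made up. A row lasts 1/8 s, in which the tool goes at most 62.5 mm and 10.7 degrees, less where a joint would pass 70% of its speed; a pose out of reach is approached as far as the arm can. A call is refused whole if a number of a shift passes 6.25 or a number of a turn 10.7, either way. A call with a gripper value outside its range is refused whole. The fingers move at their own pace and stop on an object; FORCE is the grip in N (left out, the last holds). Time passes only in rows, so rows that do not move let the fingers close. It gives the time, the measured TCP pose, the force and the opening at its end, in the units of the state.
- manip.get_obs(): the state, without advancing time (a new reading comes with each control period).
- manip.camera(name): name is "side" or "top" or "wrist"; returns a dict with "pixels" (420x560x3 uint8, red, green, blue), "range_z" (420x560 float32, m along the optical axis (not along the pixel's ray), 0 where there is no reading), "K" (3x3 intrinsics, pixels), "dist" ([k1, k2, p1, p2, k3] as OpenCV has them; the pictures are not rectified), "origin" and "rotation" of the camera in the world; the wrist camera has in their place "hand_eye" (4x4, takes a point from camera to tool coordinates, whose origin is the TCP and whose axes are the tool frame's). Camera axes: x right, y down, z forward; pixel columns grow to the right and rows downward; lengths in m; the calibration is good to about 2 mm. A picture is of the moment at which its call begins: read the wrist's pose just before it.
- manip.hand_in(): hands the job in, once; it reports no verdict.
The state is a dict: "clock": time; "joint_pos": joint angles; "joint_velocities": joint speeds; "tau": joint torques, N m; "position": TCP position; "ee_rot": TCP orientation; "ft_force": force on the tool from outside, world axes, zero at the start; "torque": the same for the moment, N m; "grip_width": opening from 0.0 (shut) to 1.0 (fully open).
Only numpy, scipy, OpenCV 4.12 (cv2) and the standard library are available. Lean on these libraries where they do the work, as an engineer would, in place of code of your own. Each camera call takes 0.05 s, during which the arm holds its last target.

## Working session

There is one attempt and no reset: what is moved stays moved. The work goes in short steps, Python scripts to look and compute and a shell command to move; the robot and the scene stay as the last step left them, time stands still between calls to the robot, and variables do not carry over. Pictures are saved under pics/ and viewed, and the job is handed in when it is done.

```bash
mkdir -p pics; ls
cat > h.py <<'E'
import numpy as np, cv2
from workcell import manip
from scipy.spatial.transform import Rotation as R
def snap(n,f):
    o=manip.get_obs(); c=manip.camera(n); cv2.imwrite('pics/'+f,c['pixels'][:,:,::-1]); np.savez('pics/'+f[:-4]+'.npz',obs_p=o['position'],obs_r=o['ee_rot'],**{k:np.array(v) for k,v in c.items()}); return c
def world(c,ps=None):
    K=c['K'];h,w=c['range_z'].shape
    v,u=np.mgrid[:h,:w]; p=np.stack([u.ravel(),v.ravel()],1).astype(np.float64)[:,None]
    n=cv2.undistortPoints(p,np.array(K),np.array(c['dist'])).reshape(h,w,2)
    z=c['range_z']; P=np.dstack([n[...,0]*z,n[...,1]*z,z]).astype(float)
    Rm=np.array(c['rotation']); 
    if Rm.shape!=(3,3): Rm=R.from_quat(Rm).as_matrix()
    return P@Rm.T+np.array(c['origin'])
E
python3 - <<'E'
from h import *
o=manip.get_obs()
for k,v in o.items(): print(k,np.round(v,3))
for n in ['side','top','wrist']:
    c=snap(n,n+'0.png'); 
    if n!='wrist': print(n,c['origin'],c['rotation'])
E
```

```text
pics
clock 0.0
joint_pos [-1.191  0.333 -0.065  1.461  0.022  1.35  -0.088]
joint_velocities [-0.001 -0.001 -0.001 -0.001 -0.001  0.001 -0.001]
tau [-0.0000e+00 -6.2543e+01  4.9000e-02 -3.9161e+01  1.6000e-02  1.0000e-02
 -0.0000e+00]
position [0.245 0.575 0.22 ]
ee_rot [ 0.834  0.551 -0.001  0.   ]
ft_force [ 0.316 -0.632  0.126]
torque [0.02  0.001 0.031]
grip_width 0.999
side [ 0.36086252 -0.75525784  0.64038339] [ 0.88203578 -0.0506746   0.02585037 -0.46773574]
top [0.30583808 0.10338245 0.98221386] [ 0.71433304 -0.69324359  0.07222945 -0.06264614]
```

View pics/top0.png

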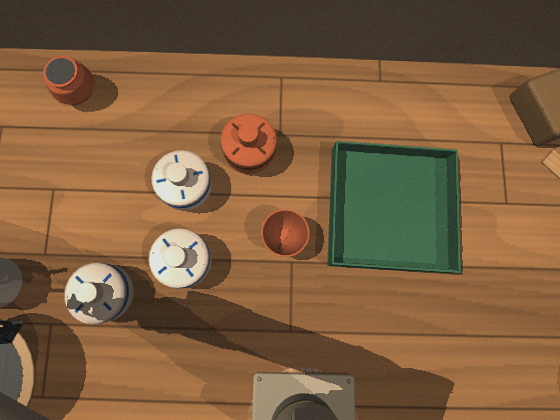

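View pics/side0.png

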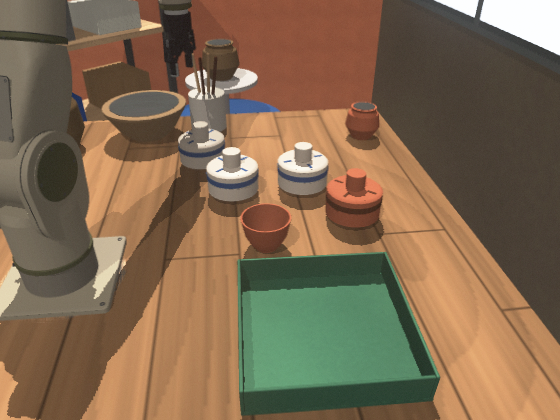

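Three white jars with blue bands are candidates, with feet at top-view pixels (177,174), (175,257) and (88,293). I'll measure each one's distance from the base.

Run:
```python
from h import *
from scipy.optimize import least_squares
for n in ['top','side']:
    c=dict(np.load(f'pics/{n}0.npz')); W=world(c); 
    np.save(f'pics/{n}0_W.npy',W)
W=np.load('pics/top0_W.npy'); ok=dict(np.load('pics/top0.npz'))['range_z']>0
S=np.load('pics/side0_W.npy'); oks=dict(np.load('pics/side0.npz'))['range_z']>0
print('table z top/side',np.median(W[300:350,200:240,2]),np.median(S[240:260,110:200,2]))
for name,(u,v) in dict(A=(177,174),B=(175,257),C=(88,293),brown=(248,134)).items():
    p0=W[v,u]; 
    for T,o,l in((W,ok,'top'),(S,oks,'side')):
        d=np.hypot(*(T[...,:2]-p0[:2]).transpose(2,0,1))
        m=o&(d<.06)&(T[...,2]>.112)&(T[...,2]<.14)
        P=T[m]
        if len(P)<5: continue
        print(name,l,len(P),'foot top med',P.mean(0).round(4),'mid',((P.min(0)+P.max(0))/2).round(4),'r',np.hypot(*P.mean(0)[:2]).round(3))
        m=o&(d<.1)&(T[...,2]>.03)&(T[...,2]<.095); P=T[m]; print('   body ext',P.min(0).round(3),P.max(0).round(3))
for nm,T,(u,v) in (('bowl',W,(285,233)),('tray',W,(395,208))): print(nm,T[v,u])
# tray rim
m=ok&(W[...,2]>.05)&(W[...,2]<.07); m[:, :322]=0; m[:,470:]=0; m[:130]=0;m[285:]=0
P=W[m][:,:2]; r=cv2.minAreaRect(P.astype(np.float32)); print('tray',r)
m=ok&(W[...,2]>.04)&(W[...,2]<.1); m[:, :255]=0; m[:,315:]=0; m[:205]=0;m[260:]=0
print('bowl',cv2.minEnclosingCircle(W[m][:,:2].astype(np.float32)),W[m].max(0))
im=cv2.imread('pics/top0.png'); cv2.imwrite('pics/cropA.png',cv2.resize(im[130:330,50:330],None,fx=2.8,fy=2.8,interpolation=cv2.INTER_CUBIC))
```

```text
table z top/side 0.0006372316834986624 0.00012053507695897192
A top 346 foot top med [0.5517 0.2993 0.1241] mid [0.5528 0.2999 0.121 ] r 0.628
   body ext [0.486 0.233 0.03 ] [0.62  0.366 0.095]
A side 182 foot top med [0.5522 0.2916 0.1216] mid [0.5538 0.2975 0.1196] r 0.624
   body ext [0.487 0.23  0.03 ] [0.619 0.354 0.095]
B top 380 foot top med [0.3675 0.2903 0.1241] mid [0.3678 0.2912 0.1207] r 0.468
   body ext [0.302 0.224 0.03 ] [0.434 0.356 0.094]
B side 193 foot top med [0.368  0.2825 0.1218] mid [0.3676 0.2869 0.1194] r 0.464
   body ext [0.302 0.22  0.03 ] [0.434 0.346 0.095]
C top 409 foot top med [0.2851 0.4671 0.1236] mid [0.2848 0.4685 0.1205] r 0.547
   body ext [0.219 0.402 0.03 ] [0.351 0.535 0.094]
C side 146 foot top med [0.2851 0.4607 0.1219] mid [0.2847 0.4654 0.1201] r 0.542
   body ext [0.219 0.398 0.03 ] [0.351 0.517 0.095]
brown top 333 foot top med [0.6496 0.1449 0.1237] mid [0.6517 0.145  0.1204] r 0.666
   body ext [0.584 0.078 0.03 ] [0.719 0.21  0.095]
brown side 221 foot top med [0.6488 0.1378 0.1219] mid [0.6502 0.1431 0.1192] r 0.663
   body ext [0.584 0.075 0.03 ] [0.714 0.201 0.095]
bowl [0.44029621 0.04891943 0.00626149]
tray [ 0.5112156  -0.22428738  0.00750997]
tray ((0.5091977715492249, -0.21017974615097046), (0.3011549413204193, 0.30226778984069824), 87.86820983886719)
bowl ((0.43198397755622864, 0.053615886718034744), 0.054547008126974106) [0.48605054 0.10765578 0.08533132]
```

View pics/cropA.png

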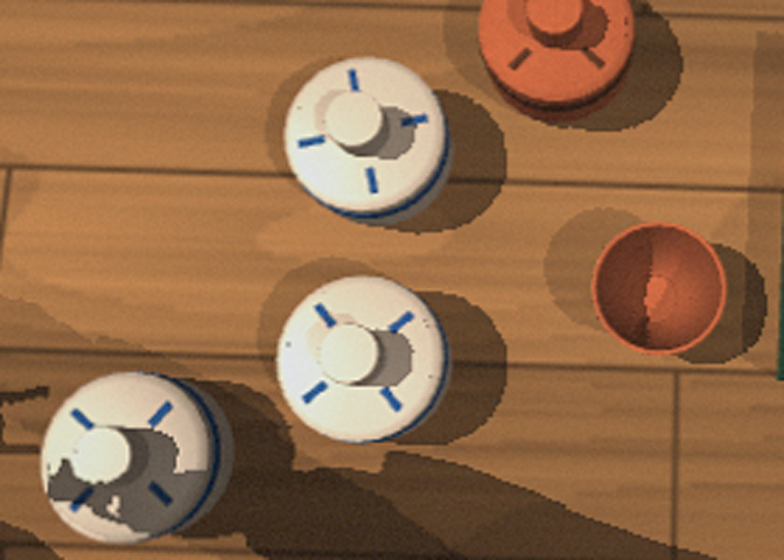

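View pics/wrist0.png

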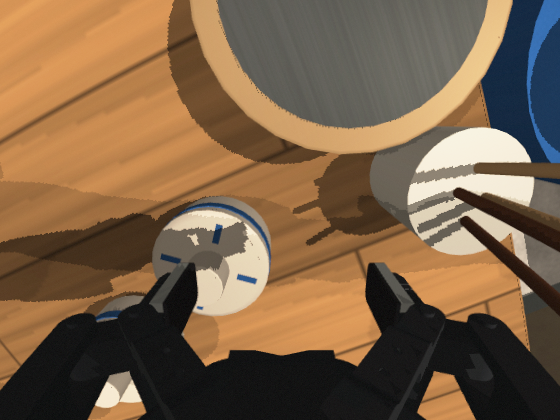

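A stands farthest from the base, at r=0.628 against 0.547 for C and 0.468 for B. The crop shows it at crop pixel (353,120), white with a blue band and four bars, so A is the jar meant. Next I'll measure the bar angles and refine the axis.

Run:
```python
from h import *
c=dict(np.load('pics/top0.npz')); W=np.load('pics/top0_W.npy'); px=c['pixels'].astype(int)
C=np.array([.5527,.2993])
d=np.hypot(*(W[...,:2]-C).transpose(2,0,1))
m=(c['range_z']>0)&(d<.063)&(d>.02)&(W[...,2]>.075)&(W[...,2]<.105)&(px[...,2]-px[...,0]>35)
P=W[m]; a=np.degrees(np.arctan2(P[:,1]-C[1],P[:,0]-C[0])); 
q=np.degrees(np.angle(np.exp(4j*np.radians(a)).mean()))/4; print(len(P),np.sort(a).round()[::6],'mod90',q,'z',P[:,2].mean(), 'r',d[m].min(),d[m].max())
# circle fit on body edge using upper flat
from scipy.optimize import least_squares
for n in('top','side'):
    T=np.load(f'pics/{n}0_W.npy'); d=np.hypot(*(T[...,:2]-C).transpose(2,0,1))
    m=(d<.075)&(T[...,2]>.045)&(T[...,2]<.07); P=T[m]
    s=least_squares(lambda p:np.hypot(P[:,0]-p[0],P[:,1]-p[1])-.066,C,loss='soft_l1',f_scale=.002); print(n,len(P),s.x,np.abs(s.fun).mean())
```

```text
76 [-171. -168. -166. -164.  -78.  -76.  -73.   13.   15.  101.  102.  105.
  107.] mod90 14.017816793206267 z 0.08718769034296073 r 0.03210204215463419 0.05346183663857303
top 141 [0.55303591 0.30019569] 0.000538571662105751
side 426 [0.55298143 0.29942642] 0.0013253135273526655
```

The bars stand at 14° + 90k, and the jar axis is at (0.553, 0.300). I'll put the jaws at about 59°, halfway between bars. Moving above the jar now.

```bash
python3 -m pendant '[[[3,-2.5,0],[0,0,-4],0],[[5,-4.5,0],[0,0,-4],0],[[5,-4.5,0],[0,0,0],0],[[5,-4.5,0],[0,0,0],0],[[5,-4.5,0],[0,0,0],0],[[4,-3.5,0],[0,0,0],0],[[2,-2,0],[0,0,0],0],[[0,0,0],[0,0,0],0]]' 110
```

```text
clock: 1.15
position: [0.526, 0.3164, 0.2177]
ee_rot: [0.871, 0.491, -0.002, 0.001]
ft_force: [-1.1, 0.4, 0.0]
grip_width: 1.003
```

```bash
python3 -m pendant '[[[2.7,-1.6,-2],[0,0,0],0],[[0,0,-2],[0,0,0],0],[[0,0,0],[0,0,0],0]]'
python3 - <<'E'
from h import *
o=manip.get_obs(); c=snap('wrist','w1.png'); Rt=R.from_quat(o['ee_rot']).as_matrix(); H=np.array(c['hand_eye'])
c['rotation']=Rt@H[:3,:3]; c['origin']=Rt@H[:3,3]+np.array(o['position']); W=world(c); print(o['position'])
C=np.array([.553,.3]); d=np.hypot(*(W[...,:2]-C).transpose(2,0,1))
m=(d<.04)&(W[...,2]>.112)&(W[...,2]<.135); P=W[m]; print(len(P),P.mean(0),(P.min(0)+P.max(0))/2,P.max(0)-P.min(0))
E
```

```text
clock: 1.52
position: [0.5514, 0.3031, 0.1764]
ee_rot: [0.87, 0.492, -0.003, -0.0]
ft_force: [0.3, 0.3, -0.2]
grip_width: 1.0
[0.55143583 0.3030674  0.17643457]
2802 [0.55157074 0.30127014 0.12289114] [0.55315772 0.30027437 0.11876979] [0.04526784 0.04563977 0.01330418]
```

View pics/w1.png

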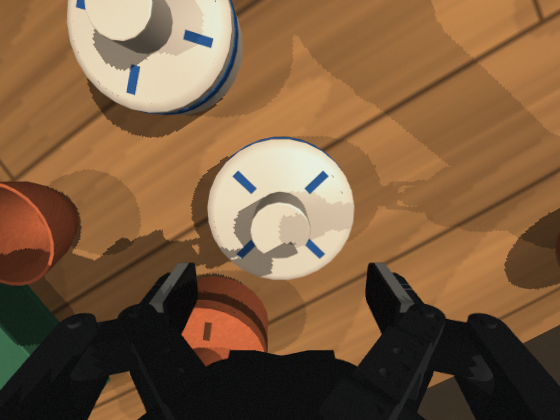

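The wrist view shows the jar's foot at (281,225), centred between the fingers, with the bars at 45° to the jaws. This confirms the axis at (0.553, 0.300). Descending.

```bash
python3 -m pendant '[[[0.2,-0.3,-2],[0,0,0],0],[[0,0,-2],[0,0,0],0],[[0,0,-1.5],[0,0,0],0],[[0,0,-0.8],[0,0,0],0],[[0,0,0],[0,0,0],0]]'
```

```text
clock: 2.2
position: [0.5535, 0.302, 0.1132]
ee_rot: [0.87, 0.494, -0.001, -0.0]
ft_force: [0.0, 0.2, 0.4]
grip_width: 0.998
```

```bash
python3 -m pendant '[[[0,-0.15,-0.5],[0,0,0],0],[[0,0,0],[0,0,0],60],[[0,0,0],[0,0,0],120],[[0,0,0],[0,0,0],255],[[0,0,0],[0,0,0],255],[[0,0,0],[0,0,0],255],[[0,0,0],[0,0,0],255]]' 110
```

```text
clock: 3.08
position: [0.5641, 0.304, 0.1257]
ee_rot: [0.87, 0.492, 0.014, -0.001]
ft_force: [0.1, -0.3, 0.1]
grip_width: 0.002
```

Run:
```python
from h import *
snap('top','t2.png');snap('side','s2.png');snap('wrist','w2.png')
```

```text
(no output)
```

View pics/t2.png

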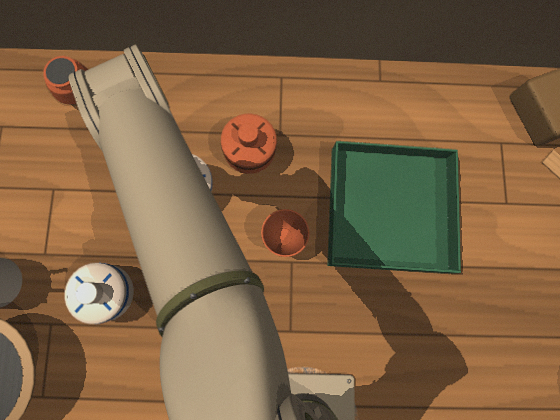

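View pics/s2.png

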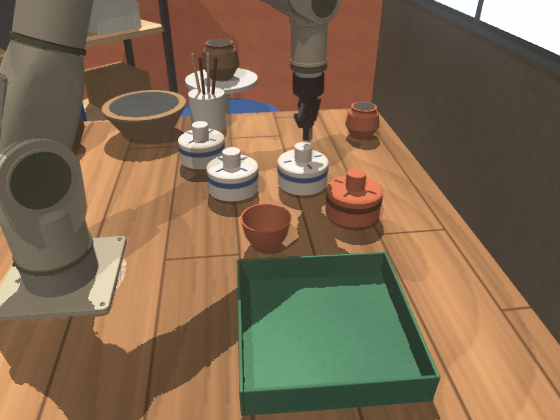

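View pics/w2.png

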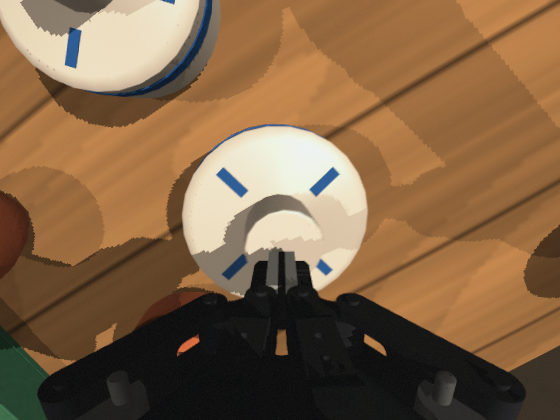

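The fingers closed on nothing: the pads are shut at wrist pixel (281,265), beside or above the foot at (283,235). I'll measure where the foot is now.

```bash
cat >> h.py <<'E'
def wristW(f):
    c=dict(np.load(f)); Rt=R.from_quat(c['obs_r']).as_matrix(); H=c['hand_eye']
    c['rotation']=Rt@H[:3,:3]; c['origin']=Rt@H[:3,3]+c['obs_p']; return c,world(c)
def circ(P,r,x0):
    from scipy.optimize import least_squares
    return least_squares(lambda p:np.hypot(P[:,0]-p[0],P[:,1]-p[1])-r,x0,loss='soft_l1',f_scale=.002)
E
python3 - <<'E'
from h import *
print(manip.get_obs()['position'],manip.get_obs()['joint_pos'])
c,W=wristW('pics/w2.npz'); print(c['hand_eye'].round(3))
for (u,v) in [(283,225),(283,240),(283,205),(250,140),(272,270),(288,270),(288,258),(270,290)]: print(u,v,W[v,u].round(4))
c,W1=wristW('pics/w1.npz'); print('w1 fingers')
for (u,v) in [(175,285),(185,268),(380,270),(395,290),(280,225)]: print(u,v,W1[v,u].round(4))
s=dict(np.load('pics/s2.npz')); S=world(s); s0=np.load('pics/side0_W.npy')
for T in (s0,S):
    d=np.hypot(*(T[...,:2]-[.553,.3]).transpose(2,0,1)); m=(d<.08)&(T[...,2]>.02)&(T[...,2]<.075); r=circ(T[m],.066,[.553,.3]); print(m.sum(),r.x,np.abs(r.fun).mean())
E
```

```text
[0.56315983 0.30363379 0.12417391] [-0.69538409  0.40993087  0.16631751  1.57259242 -0.07310881  1.13962833
  0.51626154]
[[ 1.    -0.001  0.    -0.   ]
 [ 0.001  0.957  0.29  -0.074]
 [-0.    -0.29   0.957 -0.153]
 [ 0.     0.     0.     1.   ]]
283 225 [0.546  0.3148 0.1254]
283 240 [0.5539 0.3102 0.125 ]
283 205 [0.5381 0.3198 0.118 ]
250 140 [0.4987 0.3203 0.0879]
272 270 [0.5511 0.3049 0.1587]
288 270 [0.5554 0.3108 0.1577]
288 258 [0.5552 0.3115 0.1466]
270 290 [0.5494 0.3051 0.1775]
w1 fingers
175 285 [0.5195 0.2714 0.225 ]
185 268 [0.5192 0.2706 0.2097]
380 270 [0.5646 0.3468 0.212 ]
395 290 [0.5655 0.3475 0.228 ]
280 225 [0.5488 0.3029 0.1245]
922 [0.55318109 0.29978329] 0.001232837961600726
915 [0.55395099 0.29873357] 0.0012990534748558477
```

Run:
```python
from h import *
print(manip.tcp_to_tips, manip.get_obs())
s=dict(np.load('pics/s2.npz')); S=world(s)
for u,v in [(307,143),(307,138),(307,130),(306,120),(304,148),(304,155)]: print(u,v,S[v,u].round(4))
im=cv2.imread('pics/s2.png'); cv2.imwrite('pics/s2c.png',cv2.resize(im[60:210,230:390],None,fx=4,fy=4,interpolation=cv2.INTER_CUBIC))
```

```text
0.017 {'clock': 3.225, 'joint_pos': array([-0.69538409,  0.40993087,  0.16631751,  1.57259242, -0.07310881,
        1.13962833,  0.51626154]), 'joint_velocities': array([ 0.00018272,  0.00645133, -0.00167987,  0.0057495 ,  0.00143149,
        0.00121873, -0.00153136]), 'tau': array([ 1.12620725e-01, -6.53646684e+01,  3.86828899e+00, -3.75162435e+01,
        2.04436766e-02, -1.56907775e-01, -4.01640391e-04]), 'position': array([0.56315983, 0.30363379, 0.12417391]), 'ee_rot': array([ 8.70228674e-01,  4.92483522e-01,  1.27173316e-02, -5.52080496e-04]), 'ft_force': array([ 0.3067791 , -0.75563895,  0.03930193]), 'torque': array([-0.03534696, -0.00174378, -0.01131875]), 'grip_width': -0.004761190515580941}
307 143 [0.5639 0.3064 0.1261]
307 138 [0.5598 0.2874 0.1492]
307 130 [0.5587 0.2862 0.1715]
306 120 [0.5504 0.2604 0.2092]
304 148 [0.5521 0.2825 0.1242]
304 155 [0.5511 0.2734 0.1091]
```

View pics/s2c.png

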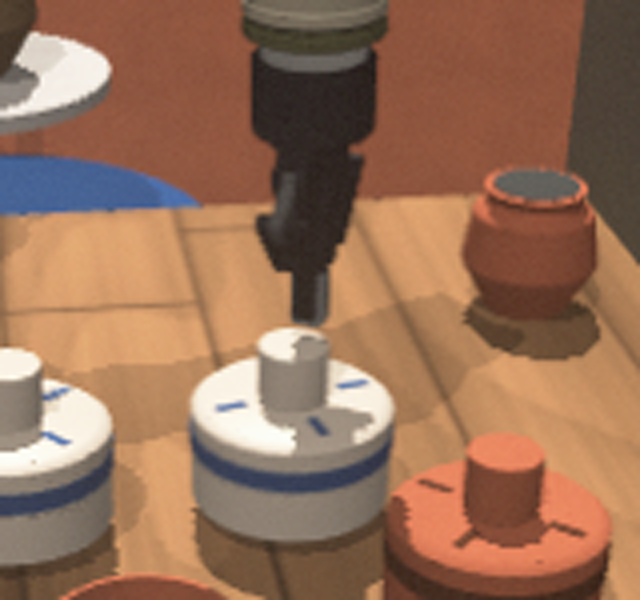

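Run:
```python
from h import *
for f,cols in(('w2',[272,276,288,292]),('w1',[182,186,190,192,372,376,380])):
    c,W=wristW(f'pics/{f}.npz'); Rt=R.from_quat(c['obs_r']).as_matrix(); T=(W-c['obs_p'])@Rt
    for u in cols: print(f,u,[(v,*np.round(T[v,u]*1000).astype(int)) for v in range(244,300,4)])
s=dict(np.load('pics/s2.npz')); S=world(s); print([(v,S[v,307].round(3)) for v in range(120,150,2)])
im=cv2.imread('pics/w2.png'); cv2.imwrite('pics/w2c.png',cv2.resize(im[190:340,190:370],None,fx=4,fy=4,interpolation=cv2.INTER_CUBIC))
```

```text
w2 272 [(244, np.int64(-6), np.int64(-10), np.int64(-2)), (248, np.int64(-6), np.int64(-7), np.int64(-2)), (252, np.int64(-5), np.int64(-11), np.int64(-15)), (256, np.int64(-5), np.int64(-10), np.int64(-18)), (260, np.int64(-5), np.int64(-10), np.int64(-23)), (264, np.int64(-5), np.int64(-11), np.int64(-29)), (268, np.int64(-5), np.int64(-11), np.int64(-33)), (272, np.int64(-4), np.int64(-11), np.int64(-37)), (276, np.int64(-4), np.int64(-11), np.int64(-40)), (280, np.int64(-4), np.int64(-11), np.int64(-43)), (284, np.int64(-4), np.int64(-11), np.int64(-47)), (288, np.int64(-4), np.int64(-12), np.int64(-52)), (292, np.int64(-4), np.int64(-12), np.int64(-55)), (296, np.int64(-4), np.int64(-12), np.int64(-57))]
w2 276 [(244, np.int64(-3), np.int64(-9), np.int64(-1)), (248, np.int64(-3), np.int64(-7), np.int64(-2)), (252, np.int64(-3), np.int64(-11), np.int64(-15)), (256, np.int64(-3), np.int64(-11), np.int64(-19)), (260, np.int64(-3), np.int64(-11), np.int64(-24)), (264, np.int64(-3), np.int64(-11), np.int64(-28)), (268, np.int64(-3), np.int64(-11), np.int64(-32)), (272, np.int64(-3), 
[... 6659 characters left out ...]
 np.int64(43), np.int64(-6), np.int64(-42)), (292, np.int64(42), np.int64(-5), np.int64(-43)), (296, np.int64(42), np.int64(-3), np.int64(-44))]
[(120, array([0.555, 0.27 , 0.205])), (122, array([0.555, 0.269, 0.2  ])), (124, array([0.554, 0.264, 0.197])), (126, array([0.555, 0.267, 0.191])), (128, array([0.556, 0.271, 0.184])), (130, array([0.559, 0.286, 0.171])), (132, array([0.559, 0.286, 0.166])), (134, array([0.56 , 0.29 , 0.159])), (136, array([0.559, 0.285, 0.156])), (138, array([0.56 , 0.287, 0.149])), (140, array([0.562, 0.298, 0.139])), (142, array([0.565, 0.312, 0.126])), (144, array([0.563, 0.303, 0.125])), (146, array([0.561, 0.29 , 0.126])), (148, array([0.56 , 0.281, 0.124]))]
```

View pics/w2c.png

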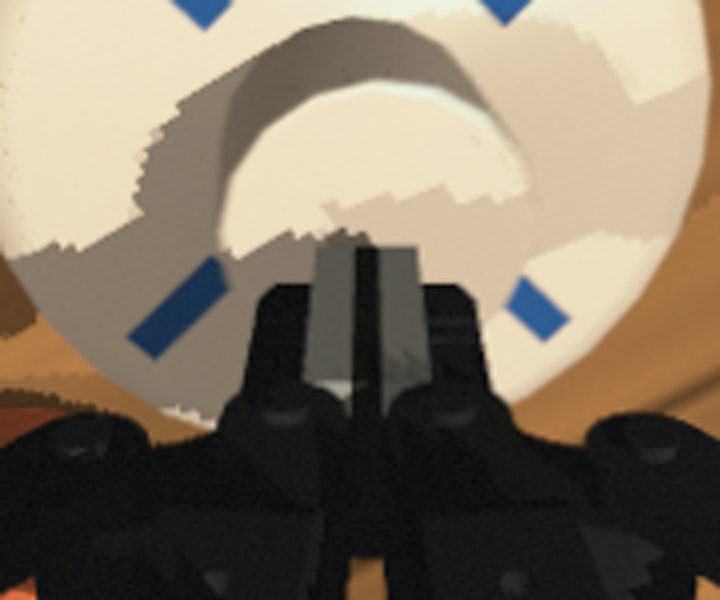

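The tips measured at tool z ≈ −14 mm shut and −27 mm open. That is about 31 mm short of the stated +17 mm, and the side view agrees, so the pads only caught the foot's top edge and slid off. The jar hardly moved. I'll open, level, recentre and go about 35 mm deeper.

```bash
python3 -m pendant '[[[0,0,1.5],[0,0,0],0],[[0,0,0.5],[0,0,0],0],[[0,0,0],[0,0,0],0],[[0,0,0],[0,0,0],0],[[0,0,0],[0,0,0],0]]' 110
python3 - <<'E'
from h import *
o=manip.get_obs(); q=R.from_quat(o['ee_rot']); M=q.as_matrix(); print(M[:,2].round(4), o['position'],o['grip_width'])
yaw=np.arctan2(M[1,0],M[0,0]); t=R.from_euler('z',np.radians(59))*R.from_euler('x',np.pi)
print(np.degrees(yaw),(t*q.inv()).as_rotvec(degrees=True))
snap('wrist','w3.png'); c,W=wristW('pics/w3.npz'); m=(np.hypot(*(W[...,:2]-[.554,.299]).transpose(2,0,1))<.045)&(W[...,2]>.119)&(W[...,2]<.13); P=W[m]; print((P.min(0)+P.max(0))/2,np.ptp(P,0))
E
```

```text
clock: 3.85
position: [0.5623, 0.3034, 0.144]
ee_rot: [0.87, 0.493, 0.011, -0.0]
ft_force: [0.8, 1.0, 0.5]
grip_width: 0.993
[ 0.0192  0.0119 -0.9997] [0.56227073 0.30339514 0.14399277] 0.9930503871010496
59.041578381510305 [-0.6810476   1.09755136 -0.03565694]
[0.5530904  0.30022142 0.12227059] [0.04543076 0.04540339 0.00648042]
```

```bash
python3 -m pendant '[[[-0.9,-0.4,0],[-0.7,1.1,0],0],[[0,0,-1.5],[0,0,0],0],[[0,0,-2],[0,0,0],0],[[0,0,-2],[0,0,0],0],[[0,0,0],[0,0,0],0]]'
```

```text
clock: 4.53
position: [0.5512, 0.2984, 0.084]
ee_rot: [0.87, 0.493, -0.002, 0.0]
ft_force: [1.1, 0.1, -0.5]
grip_width: 0.998
```

```bash
python3 -m pendant '[[[0.2,0.2,-1.2],[0,0,0],0],[[0,0,0],[0,0,0],0]]'
python3 - <<'E'
from h import *
snap('wrist','w4.png');snap('side','s4.png'); print(manip.get_obs()['position'])
c,W=wristW('pics/w4.npz'); Rt=R.from_quat(c['obs_r']).as_matrix(); 
P=W[255:300,170:395].reshape(-1,3); T=(P-c['obs_p'])@Rt; m=(abs(abs(T[:,0])-43)<1.5e9)&(abs(T[:,0])>.038)&(abs(T[:,0])<.05)&(T[:,2]<-.02); print('lowest finger z',P[m][:,2].min() if m.any() else None)
im=cv2.imread('pics/s4.png'); cv2.imwrite('pics/s4c.png',cv2.resize(im[60:210,230:390],None,fx=4,fy=4,interpolation=cv2.INTER_CUBIC))
E
```

```text
clock: 4.78
position: [0.5535, 0.3008, 0.0716]
ee_rot: [0.87, 0.493, -0.002, 0.0]
ft_force: [-0.7, -0.4, -0.1]
grip_width: 0.997
[0.55429204 0.30095848 0.07296669]
lowest finger z 0.09362494441535543
```

View pics/s4c.png

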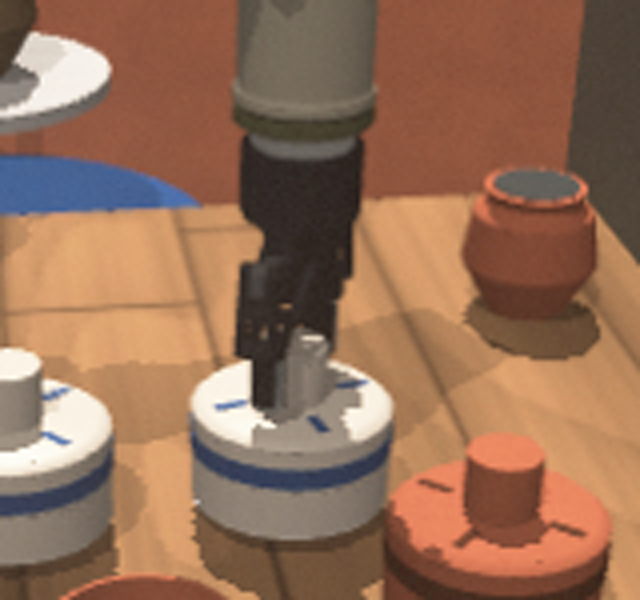

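View pics/w4.png

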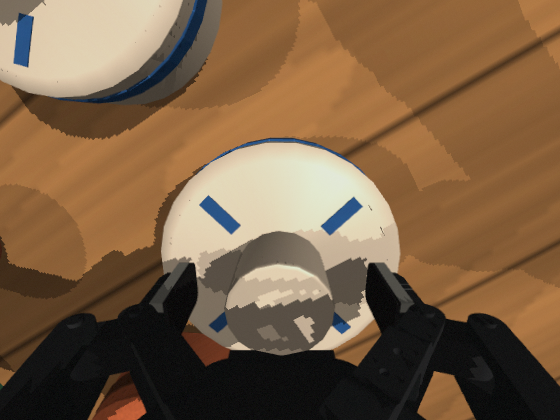

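The tips now straddle the foot well below its top: pads at (185,280) and (375,280), foot at (280,300). Closing.

```bash
python3 -m pendant '[[[0,0,0],[0,0,0],70],[[0,0,0],[0,0,0],140],[[0,0,0],[0,0,0],255],[[0,0,0],[0,0,0],255],[[0,0,0],[0,0,0],255]]' 110
python3 -c "
from workcell import manip
print(manip.get_obs()['ft_force'],manip.get_obs()['torque'])"
```

```text
clock: 5.5
position: [0.5549, 0.301, 0.0745]
ee_rot: [0.87, 0.493, -0.0, 0.0]
ft_force: [-0.2, -0.3, 0.5]
grip_width: 0.519
[-0.18787188 -0.2733114   0.46804511] [-0.07537154  0.13413985 -0.0087396 ]
```

Gripped at 44 mm. Lifting gently.

```bash
python3 -m pendant '[[[0,0,0.5],[0,0,0],255],[[0,0,1],[0,0,0],255],[[0,0,1.5],[0,0,0],255],[[0,0,2.5],[0,0,0],255],[[0,0,2.5],[0,0,0],255],[[0,0,2.5],[0,0,0],255],[[0,0,2.5],[0,0,0],255],[[0,0,2],[0,0,0],255],[[0,0,1],[0,0,0],255],[[0,0,0.5],[0,0,0],255],[[0,0,0],[0,0,0],255],[[0,0,0],[0,0,0],255]]'
cat > w.py <<'E'
from h import *
f=[];t=[]
for i in range(6):
    manip.camera('wrist'); o=manip.get_obs(); f.append(o['ft_force']); t.append(o['torque'])
M=R.from_quat(o['ee_rot']).as_matrix()
print('clk',o['clock'],'p',np.round(o['position'],4),'F',np.mean(f,0).round(2),'sd',np.std(f,0).round(2),'T',np.mean(t,0).round(3),'zax',M[:,2].round(3),'yaw',np.degrees(np.arctan2(M[1,0],M[0,0])).round(1),'w',round(o['grip_width'],3)); print('q',o['joint_pos'].round(2))
E
python3 w.py; python3 -c "
from h import *
snap('side','s5.png')"
```

```text
clock: 7.0
position: [0.5534, 0.3001, 0.2497]
ee_rot: [0.87, 0.493, -0.0, 0.0]
ft_force: [-0.8, 0.1, -4.2]
grip_width: 0.516
clk 7.3 p [0.5536 0.3002 0.2502] F [ 0.08  0.15 -4.05] sd [0.23 0.51 0.57] T [0.01  0.012 0.008] zax [ 0. -0. -1.] yaw 59.0 w 0.517
q [-0.71  0.33  0.18  1.41 -0.06  1.41  0.5 ]
```

View pics/s5.png

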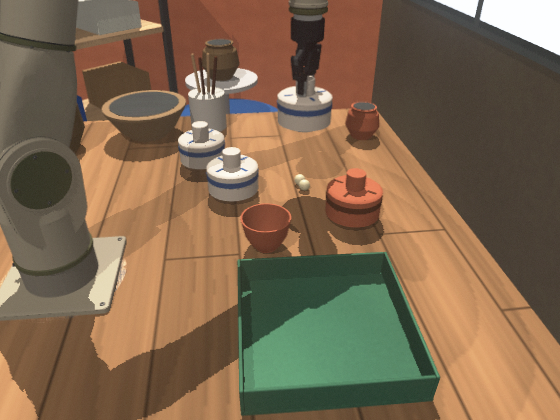

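Both balls are already out. Two cream balls lie on the bench at (299,180) and (304,185), near where the jar stood. Most likely the slipped first grasp jolted them over the lip. I'll check whether they are still and where exactly they lie.

```bash
cat > balls.py <<'E'
from h import *
import sys
from scipy.optimize import least_squares
def find(n,f,zmax=.045,x0=(.3,.8),y0=(-.4,.5),tag=''):
    c=snap(n,f); W=world(c)
    px=c['pixels'].astype(int); hsv=cv2.cvtColor(c['pixels'],cv2.COLOR_RGB2HSV)
    m=(c['range_z']>0)&(W[...,2]>.008)&(W[...,2]<zmax)&(W[...,0]>x0[0])&(W[...,0]<x0[1])&(W[...,1]>y0[0])&(W[...,1]<y0[1])&(hsv[...,1]<110)&(hsv[...,2]>100)
    nl,l,st,ce=cv2.connectedComponentsWithStats(m.astype(np.uint8))
    for i in range(1,nl):
        if st[i,4]>25:
            P=W[l==i]
            r=least_squares(lambda p:np.linalg.norm(P-p,axis=1)-.015,P.mean(0)-[0,0,.008],loss='soft_l1',f_scale=.002)
            print(n,'px',ce[i].round(),'n',st[i,4],'c',r.x.round(4),'err',np.abs(r.fun).mean().round(4), 'ptp',np.ptp(P,0).round(3))
if __name__=='__main__':
    t=sys.argv[1]
    print(manip.get_obs()['clock']); find('side',f's{t}.png'); find('top',f't{t}.png')
E
python3 balls.py 6
python3 - <<'E'
import cv2,numpy as np
a=cv2.imread('pics/s6.png')[130:230,240:400]; b=cv2.imread('pics/t6.png')[100:250,100:340]
cv2.imwrite('pics/a6.png',cv2.resize(a,None,fx=4,fy=4,interpolation=cv2.INTER_CUBIC));cv2.imwrite('pics/b6.png',cv2.resize(b,None,fx=3,fy=3))
E
```

```text
7.35
side px [302. 182.] n 160 c [0.5534 0.2897 0.0184] err 0.0047 ptp [0.034 0.055 0.022]
side px [233. 193.] n 480 c [0.3666 0.2363 0.0307] err 0.0209 ptp [0.131 0.071 0.032]
```

View pics/a6.png

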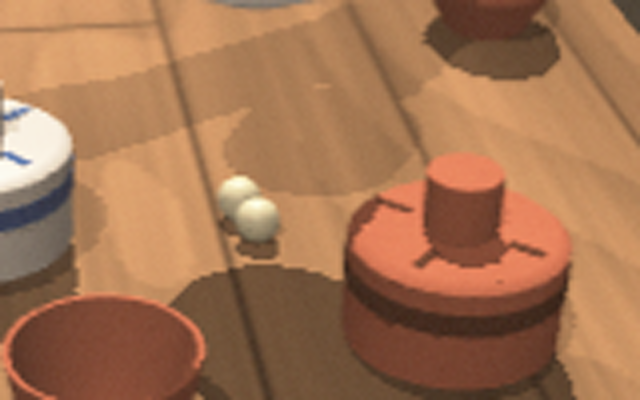

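View pics/b6.png

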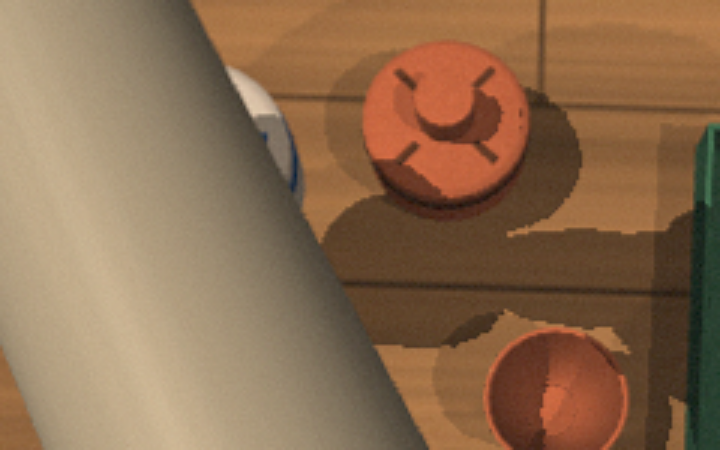

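The balls rest touching each other around (0.553, 0.29), inside the jar's former footprint. The plan is to park the jar on free bench near (0.56, 0.48) and carry the balls to the tray one at a time. Then I'll fetch the jar, rock it over the tray as asked and set it back. First I'll check the spot is free and get each ball's position.

Run:
```python
from h import *
from scipy.optimize import least_squares
S0=np.load('pics/side0_W.npy');T0=np.load('pics/top0_W.npy')
for T in (S0,T0):
    d=np.hypot(*(T[...,:2]-[.56,.48]).transpose(2,0,1)); m=(d<.13); print(m.sum(),'max z within 13cm',np.percentile(T[m][:,2],[50,99,100]), (T[m][:,2]>.02).sum(), T[m][T[m][:,2]>.02][:3])
c=dict(np.load('pics/s6.npz')); W=world(c); hsv=cv2.cvtColor(c['pixels'],cv2.COLOR_RGB2HSV)
m=(W[...,2]>.006)&(W[...,2]<.045)&(hsv[...,1]<110)&(hsv[...,2]>100); m[:,:285]=0;m[:,320:]=0;m[:165]=0;m[200:]=0
P=W[m]; 
def f(p): return np.minimum(*[np.abs(np.linalg.norm(P-np.append(p[i:i+2],.0152),axis=1)-.015) for i in(0,2)])
best=min((least_squares(f,[W[179,299,0]+a,W[179,299,1]+.01,W[186,305,0]+b,W[186,305,1]+.01]) for a in(-.005,0,.005) for b in(-.005,0,.005)),key=lambda r:r.cost)
p=best.x;print(len(P),p.round(4),np.abs(best.fun).mean(),'dist',np.hypot(*(p[:2]-p[2:])),'dir deg',np.degrees(np.arctan2(p[3]-p[1],p[2]-p[0])))
```

```text
1275 max z within 13cm [0.00041977 0.00364878 0.08695915] 1 [[0.53799846 0.35442737 0.08695915]]
7735 max z within 13cm [0.00077109 0.0845413  0.08992889] 122 [[0.59006666 0.35541377 0.08122834]
 [0.58745733 0.35505465 0.08179688]
 [0.58492885 0.35715894 0.08188317]]
164 [0.5488 0.3133 0.5567 0.2849] 0.0012203590556692288 dist 0.02950201959481098 dir deg -74.45744086871126
```

The spot is free. The balls are at (0.549, 0.313) and (0.557, 0.285), on a line at −74°. Parking the jar.

```bash
python3 -m pendant '[[[0,1.5,0],[0,0,0],255],[[0,3,0],[0,0,0],255],[[0.2,4,0],[0,0,0],255],[[0.2,4,-2],[0,0,0],255],[[0.2,3.5,-3],[0,0,0],255],[[0,2,-3.5],[0,0,0],255],[[0,0,-3.5],[0,0,0],255],[[0,0,-2.5],[0,0,0],255],[[0,0,-1.5],[0,0,0],255],[[0,0,0],[0,0,0],255]]'
```

```text
clock: 8.7
position: [0.5539, 0.4977, 0.0838]
ee_rot: [0.869, 0.495, 0.001, -0.003]
ft_force: [0.1, -0.4, -3.5]
grip_width: 0.516
```

```bash
python3 -m pendant '[[[0,0,-0.5],[0,0,0],255],[[0,0,-0.4],[0,0,0],255],[[0,0,-0.2],[0,0,0],255],[[0,0,0],[0,0,0],255]]'
```

```text
clock: 9.2
position: [0.5554, 0.499, 0.0759]
ee_rot: [0.869, 0.495, 0.003, -0.004]
ft_force: [-0.5, -0.6, -4.1]
grip_width: 0.517
```

```bash
python3 -m pendant '[[[0,0,-0.3],[0.4,-0.4,0],255],[[0,0,0],[0,0,0],255]]'
```

```text
clock: 9.45
position: [0.5561, 0.4994, 0.0749]
ee_rot: [0.869, 0.495, 0.01, -0.005]
ft_force: [0.4, 0.3, -3.4]
grip_width: 0.516
```

```bash
python3 -m pendant '[[[0,0,0],[-1.0,0.7,0],255],[[0,0,0],[0,0,0],255]]'; python3 w.py
```

```text
clock: 9.7
position: [0.556, 0.4995, 0.0747]
ee_rot: [0.869, 0.495, -0.001, -0.001]
ft_force: [0.0, 0.8, -4.2]
grip_width: 0.519
clk 10.0 p [0.5561 0.4991 0.0749] F [ 0.15 -0.19 -4.22] sd [0.42 0.49 0.24] T [-0.009  0.005  0.008] zax [-0.001  0.001 -1.   ] yaw 59.3 w 0.515
q [-0.86  0.7   0.11  1.24 -0.08  1.21  0.29]
```

```bash
python3 -m pendant '[[[0,0,-0.3],[0,0,0],255],[[0,0,-0.1],[0,0,0],255]]'
```

```text
clock: 10.25
position: [0.5566, 0.4992, 0.0746]
ee_rot: [0.869, 0.495, 0.001, -0.001]
ft_force: [-1.9, 0.2, -2.3]
grip_width: 0.519
```

```bash
python3 -m pendant '[[[0,0,0],[0,0,0],120],[[0,0,0],[0,0,0],0],[[0,0,0],[0,0,0],0],[[0,0,3],[0,0,0],0],[[0,0,5],[0,0,-5],0],[[0,-3,2.5],[0,0,-10],0],[[0,-5.5,0],[0,0,-10],0],[[-0.3,-6,0],[0,0,-10],0],[[-0.3,-4,-2],[0,0,-9],0],[[0,-1,-2],[0,0,0],0],[[0,0,0],[0,0,0],0]]' 40
python3 - <<'E'
from h import *
print(manip.get_obs()['position'],R.from_quat(manip.get_obs()['ee_rot']).as_matrix().round(3))
snap('wrist','w7.png'); snap('side','s7.png')
c,W=wristW('pics/w7.npz'); hsv=cv2.cvtColor(c['pixels'],cv2.COLOR_RGB2HSV)
m=(W[...,2]>.006)&(W[...,2]<.045)&(hsv[...,1]<110)&(hsv[...,2]>100)&(np.hypot(W[...,0]-.553,W[...,1]-.3)<.08); P=W[m]
from scipy.optimize import least_squares
f=lambda p:np.minimum(*[np.abs(np.linalg.norm(P-np.append(p[i:i+2],.0152),axis=1)-.015) for i in(0,2)])
r=least_squares(f,[.5488,.3133,.5567,.2849]); print(len(P),r.x.round(4),np.abs(r.fun).mean())
E
```

```text
clock: 11.62
position: [0.5512, 0.2998, 0.1449]
ee_rot: [0.993, 0.12, 0.005, -0.004]
ft_force: [-0.3, 0.2, 0.3]
grip_width: 0.998
[0.55121985 0.29980391 0.14485188] [[ 0.971  0.239  0.009]
 [ 0.239 -0.971  0.009]
 [ 0.011 -0.006 -1.   ]]
1356 [0.5492 0.3138 0.5571 0.2846] 0.0007582919850396779
```

View pics/w7.png

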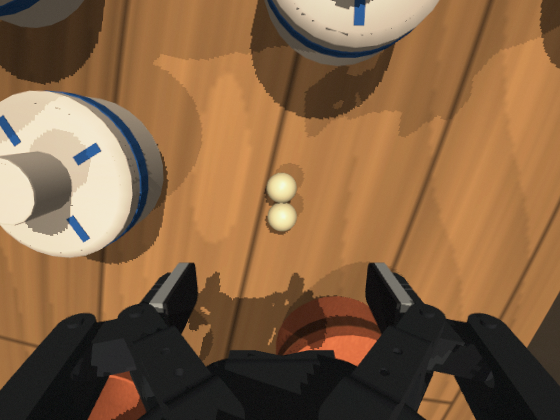

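View pics/s7.png

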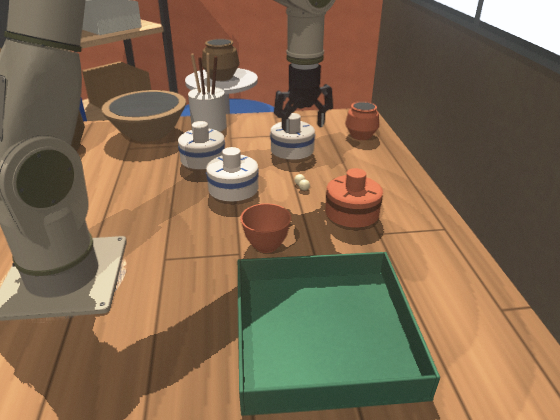

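The jar stands parked upright. The balls lie in line at wrist (281,187) and (283,217), perpendicular to the jaws. Picking the far one first, ball P at (0.549, 0.314).

```bash
python3 -m pendant '[[[-0.2,1.4,-2],[-0.5,0.5,0],0],[[0,0,-4],[0,0,0],0],[[0,0,-4],[0,0,0],0],[[0,0,-3],[0,0,0],0],[[0,0,-1],[0,0,0],0],[[0,0,0],[0,0,0],0]]'
```

```text
clock: 12.48
position: [0.5472, 0.3282, 0.0003]
ee_rot: [0.992, 0.127, 0.001, -0.003]
ft_force: [-0.9, 0.5, 0.6]
grip_width: 1.004
```

```bash
python3 -m pendant '[[[0.2,-1.4,0],[0,0,0],0],[[0,0,0],[0,0,0],0]]'
```

```text
clock: 12.72
position: [0.5507, 0.3141, 0.0024]
ee_rot: [0.992, 0.127, 0.003, -0.003]
ft_force: [-0.0, -0.1, 0.4]
grip_width: 1.001
```

```bash
python3 -m pendant '[[[-0.15,0,-1.4],[0,0,0],0],[[0,0,0],[0,0,0],0]]'
```

```text
clock: 12.98
position: [0.5496, 0.3144, -0.0113]
ee_rot: [0.992, 0.127, 0.003, -0.004]
ft_force: [-0.1, -0.7, 0.5]
grip_width: 1.003
```

```bash
python3 -m pendant '[[[0,0,0],[0,0,0],100],[[0,0,0],[0,0,0],150],[[0,0,0],[0,0,0],255],[[0,0,0],[0,0,0],255]]' 30; python3 -c "
from h import *
snap('wrist','w8.png')"
```

```text
clock: 13.48
position: [0.5493, 0.3149, -0.0105]
ee_rot: [0.992, 0.127, 0.003, -0.004]
ft_force: [-2.9, -1.2, 5.4]
grip_width: 0.327
```

View pics/w8.png

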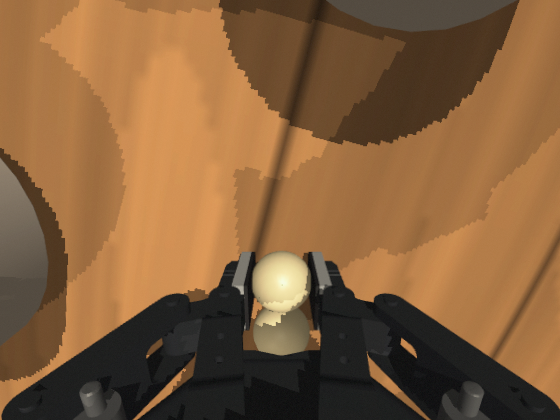

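Ball held at wrist (281,280). Lifting it and carrying it to the tray.

```bash
python3 -m pendant '[[[0,0,3],[0,0,0],255],[[0,0,5],[0,0,0],255],[[0,0,6],[0,0,0],255],[[0,-2,4],[0,0,0],255],[[0,-5,1],[0,0,0],255],[[-0.5,-6,0],[0,0,0],255],[[-0.5,-6,0],[0,0,0],255],[[-0.5,-6,0],[0,0,0],255],[[-0.5,-6,0],[0,0,0],255],[[-0.5,-6,0],[0,0,0],255],[[-0.5,-5,0],[0,0,0],255],[[0,-2,0],[0,0,0],255]]'
```

```text
clock: 15.02
position: [0.5145, -0.1374, 0.1856]
ee_rot: [0.992, 0.129, 0.006, -0.004]
ft_force: [0.9, 0.8, -1.2]
grip_width: 0.327
```

```bash
python3 -m pendant '[[[0,-2,-4],[0,0,0],255],[[0,0,-5],[0,0,0],255],[[0,0,-5],[0,0,0],255],[[0,0,-2],[0,0,0],255],[[0,0,0],[0,0,0],255],[[0,0,0],[0,0,0],110],[[0,0,0],[0,0,0],90],[[0,0,0],[0,0,0],60],[[0,0,5],[0,0,0],0],[[0,0,6],[0,0,0],0],[[0,2,5],[0,0,0],0]]'; python3 balls.py 9
```

```text
clock: 16.4
position: [0.5141, -0.1423, 0.1881]
ee_rot: [0.992, 0.126, 0.008, -0.003]
ft_force: [1.0, 0.8, -0.3]
grip_width: 0.996
16.4
side px [287. 153.] n 289 c [0.5344 0.4455 0.0306] err 0.0146 ptp [0.093 0.071 0.031]
side px [234. 193.] n 483 c [0.3675 0.2361 0.0309] err 0.0215 ptp [0.131 0.07  0.03 ]
side px [321. 305.] n 194 c [ 0.514  -0.1623  0.0202] err 0.0009 ptp [0.028 0.027 0.023]
top px [191. 183.] n 106 c [0.5569 0.2854 0.0154] err 0.0008 ptp [0.026 0.028 0.017]
top px [372. 205.] n 121 c [ 0.5146 -0.1618  0.021 ] err 0.0013 ptp [0.036 0.033 0.032]
```

View pics/s9.png

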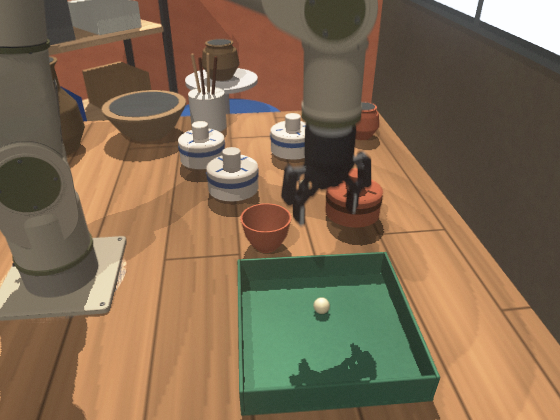

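Ball P rests in the tray at side pixel (321,305). Going back for ball Q at (0.557, 0.285).

```bash
python3 -m pendant '[[[0,2,0],[0,0,0],0],[[0.5,5,0],[0,0,0],0],[[0.5,6,0],[0,0,0],0],[[0.5,6,0],[0,0,0],0],[[0.5,6,0],[0,0,0],0],[[0.5,6,0],[0,0,0],0],[[0.5,6,0],[0,0,0],0],[[0.5,4,0],[-0.4,0.5,0],0],[[0.5,1,-2],[0,0,0],0],[[0,0,-4],[0,0,0],0],[[0,0,-4],[0,0,0],0],[[0,0,-1],[0,0,0],0]]'
```

```text
clock: 18.0
position: [0.5568, 0.2901, 0.0784]
ee_rot: [0.992, 0.126, 0.012, -0.001]
ft_force: [0.5, 0.3, 0.5]
grip_width: 0.998
```

```bash
python3 -m pendant '[[[0,-0.4,-3],[-0.3,1.3,0],0],[[0,0,-3],[0,0,0],0],[[0,0,-1.5],[0,0,0],0],[[0,0,0],[0,0,0],0]]'
```

```text
clock: 18.5
position: [0.5595, 0.2836, 0.0043]
ee_rot: [0.992, 0.124, 0.002, -0.0]
ft_force: [0.6, -0.1, 1.1]
grip_width: 1.003
```

```bash
python3 -m pendant '[[[-0.25,0.15,-1.4],[0,0,0],0],[[0,0,0],[0,0,0],0],[[0,0,0],[0,0,0],100],[[0,0,0],[0,0,0],150],[[0,0,0],[0,0,0],255],[[0,0,0],[0,0,0],255]]' 30
```

```text
clock: 19.25
position: [0.5589, 0.2865, -0.0067]
ee_rot: [0.992, 0.125, 0.004, -0.001]
ft_force: [0.6, -0.6, -0.8]
grip_width: 0.328
```

```bash
python3 -m pendant '[[[0,0,3],[0,0,0],255],[[0,0,5],[0,0,0],255],[[0,0,6],[0,0,0],255],[[0,-2,4],[0,0,0],255],[[0,-5,1],[0,0,0],255],[[-0.6,-6,0],[0,0,0],255],[[-0.6,-6,0],[0,0,0],255],[[-0.6,-6,0],[0,0,0],255],[[-0.6,-6,0],[0,0,0],255],[[-0.6,-6,0],[0,0,0],255],[[-0.6,-6,0],[0,0,0],255],[[-0.6,-5,0],[0,0,0],255]]'
```

```text
clock: 20.75
position: [0.511, -0.2042, 0.1894]
ee_rot: [0.992, 0.129, 0.005, -0.002]
ft_force: [0.3, 0.3, -0.6]
grip_width: 0.329
```

```bash
python3 -m pendant '[[[0,-4,-2],[0,0,0],255],[[0,-1,-5],[0,0,0],255],[[0,0,-5],[0,0,0],255],[[0,0,-3.5],[0,0,0],255],[[0,0,0],[0,0,0],255],[[0,0,0],[0,0,0],110],[[0,0,0],[0,0,0],90],[[0,0,0],[0,0,0],60],[[0,0,5],[0,0,0],0],[[0,0,6],[0,0,0],0],[[0,2,5],[0,0,0],0]]'; python3 balls.py 10
```

```text
clock: 22.12
position: [0.5091, -0.2429, 0.1993]
ee_rot: [0.992, 0.124, 0.008, 0.0]
ft_force: [1.3, 0.2, -0.2]
grip_width: 1.001
22.125
side px [292. 152.] n 375 c [0.546  0.4446 0.0307] err 0.021 ptp [0.131 0.069 0.031]
side px [213. 158.] n 27 c [0.3188 0.4144 0.0323] err 0.0054 ptp [0.042 0.038 0.009]
side px [233. 193.] n 479 c [0.367  0.2365 0.0305] err 0.0216 ptp [0.131 0.067 0.032]
side px [321. 305.] n 198 c [ 0.514  -0.1623  0.0203] err 0.0009 ptp [0.028 0.024 0.023]
side px [330. 349.] n 259 c [ 0.5084 -0.2638  0.0209] err 0.0007 ptp [0.03  0.027 0.022]
top px [413. 207.] n 138 c [ 0.5104 -0.2649  0.0211] err 0.0025 ptp [0.044 0.042 0.031]
top px [372. 205.] n 121 c [ 0.5145 -0.1618  0.0215] err 0.0015 ptp [0.036 0.035 0.032]
```

View pics/t10.png

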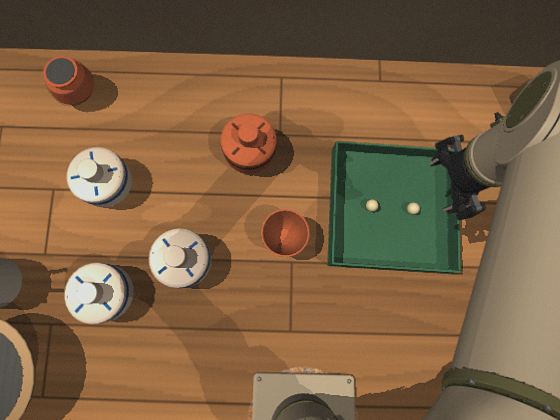

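Both balls lie in the tray, at top pixels (372,205) and (413,208). The jar stands parked at (97,172). I'll measure the parked jar so I can pick it up again.

Run:
```python
from h import *
c=dict(np.load('pics/t10.npz')); W=world(c); C=np.array([.556,.499])
px=c['pixels'].astype(int)
for i in range(2):
    d=np.hypot(*(W[...,:2]-C).transpose(2,0,1))
    P=W[(d<.08)&(W[...,2]>.04)&(W[...,2]<.072)]; r=circ(P,.066,C); C=r.x; print(len(P),C,np.abs(r.fun).mean())
P=W[(d<.05)&(W[...,2]>.119)&(W[...,2]<.13)]; print('foot',(P.min(0)+P.max(0))/2)
m=(d<.063)&(d>.02)&(W[...,2]>.075)&(W[...,2]<.105)&(px[...,2]-px[...,0]>35); P=W[m]
a=np.arctan2(P[:,1]-C[1],P[:,0]-C[0]); print('bars',np.degrees(np.angle(np.exp(4j*a).mean()))/4)
```

```text
300 [0.55525653 0.49714233] 0.0007101439999580393
300 [0.55525653 0.49714233] 0.0007101439999580393
foot [0.55480975 0.49791465 0.12381039]
bars 13.43184910119749
```

```bash
python3 -m pendant '[[[0,3,0],[0,0,0],0],[[0,6,0],[0,0,5],0],[[0,6.2,0],[0,0,5],0],[[0,6.2,0],[0,0,5],0],[[0.5,6.2,0],[0,0,5],0],[[0.5,6.2,0],[0,0,5],0],[[0.5,6.2,0],[0,0,5],0],[[0.5,6.2,0],[0,0,5],0],[[0.5,6.2,0],[0,0,5],0],[[0.5,6.2,0],[0,0,5],0],[[0.5,6,0],[0,0,0],0],[[0.5,5,0],[0,0,0],0]]'; python3 -m pendant '[[[0.2,2,0],[0,0,0],0],[[0,0,0],[0,0,0],0]]'
python3 - <<'E'
from h import *
o=manip.get_obs(); q=R.from_quat(o['ee_rot']); t=R.from_euler('z',np.radians(59))*R.from_euler('x',np.pi)
print(o['position'],(t*q.inv()).as_rotvec(degrees=True).round(2))
E
```

```text
clock: 23.72
position: [0.5508, 0.4611, 0.2074]
ee_rot: [0.864, 0.504, 0.018, -0.006]
ft_force: [0.8, 0.4, 0.3]
grip_width: 1.001
clock: 23.98
position: [0.5507, 0.4862, 0.2054]
ee_rot: [0.862, 0.506, 0.017, -0.007]
ft_force: [0.1, -1.3, -0.1]
grip_width: 1.001
[0.55071768 0.48617051 0.20543103] [-1.64  1.37 -1.83]
```

```bash
python3 -m pendant '[[[0.4,1.1,0],[-1.6,1.4,-1.6],0],[[0,0,-2],[0,0,0],0],[[0,0,-4],[0,0,0],0],[[0,0,0],[0,0,0],0]]'
```

```text
clock: 24.48
position: [0.5564, 0.4912, 0.1426]
ee_rot: [0.87, 0.492, -0.0, 0.001]
ft_force: [-0.9, -0.2, -0.1]
grip_width: 1.003
```

```bash
python3 -m pendant '[[[-0.1,0.6,-1.5],[0,0,0],0],[[0,0,-2.5],[0,0,0],0],[[0,0,-2],[0,0,0],0],[[0,0,-0.6],[0,0,0],0],[[0,0,0],[0,0,0],0]]'
```

```text
clock: 25.1
position: [0.5571, 0.4975, 0.0782]
ee_rot: [0.871, 0.492, 0.003, 0.0]
ft_force: [0.1, 0.0, 0.7]
grip_width: 0.997
```

```bash
python3 -m pendant '[[[-0.15,0,-0.5],[-0.2,0.3,0],0],[[0,0,0],[0,0,0],0],[[0,0,0],[0,0,0],80],[[0,0,0],[0,0,0],140],[[0,0,0],[0,0,0],255],[[0,0,0],[0,0,0],255],[[0,0,0],[0,0,0],255]]' 110; python3 w.py
```

```text
clock: 25.98
position: [0.5566, 0.4984, 0.0758]
ee_rot: [0.871, 0.492, 0.002, -0.0]
ft_force: [0.1, -0.6, 0.4]
grip_width: 0.512
clk 26.275 p [0.5566 0.4984 0.0758] F [ 0.09 -0.53  0.68] sd [0.41 0.51 0.53] T [ 0.005  0.003 -0.009] zax [ 0.003  0.002 -1.   ] yaw 58.9 w 0.514
q [-0.9   0.7   0.18  1.25 -0.12  1.2   0.31]
```

Gripped again. Lifting it and carrying it over the tray, yawing −36° on the way so the bars line up with the arm's radial direction.

```bash
python3 -m pendant '[[[0,0,1],[0,0,0],255],[[0,0,2],[0,0,0],255],[[0,0,4],[0,0,0],255],[[0,0,5],[0,0,0],255],[[0,-1,4],[0,0,0],255],[[0,-2.5,1.5],[0,0,0],255],[[-0.3,-4,0],[0,0,-3],255],[[-0.3,-5,0],[0,0,-4],255],[[-0.4,-5,0],[0,0,-4],255],[[-0.4,-5,0],[0,0,-4],255],[[-0.4,-5,0],[0,0,-4],255],[[-0.4,-5,0],[0,0,-4],255]]'; python3 -m pendant '[[[-0.4,-5,0],[0,0,-4],255],[[-0.4,-5,0],[0,0,-4],255],[[-0.4,-5,0],[0,0,-4],255],[[-0.4,-5,0],[0,0,0],255],[[-0.4,-5,0],[0,0,0],255],[[-0.3,-5,0],[0,0,0],255],[[-0.3,-4,0],[0,0,0],255],[[0,-3,-1],[0,0,0],255],[[0,-1.5,-2],[0,0,0],255],[[0,0,0],[0,0,0],255]]'; python3 w.py
```

```text
clock: 27.78
position: [0.5301, 0.1662, 0.2687]
ee_rot: [0.952, 0.305, 0.006, -0.002]
ft_force: [0.5, -0.1, -3.1]
grip_width: 0.515
clock: 29.02
position: [0.4995, -0.2381, 0.2535]
ee_rot: [0.981, 0.195, 0.015, -0.003]
ft_force: [0.1, 0.4, -3.5]
grip_width: 0.519
clk 29.325 p [ 0.5012 -0.2361  0.2542] F [ 0.3   0.16 -3.81] sd [0.46 0.36 0.42] T [-0.005  0.033  0.012] zax [ 0.031  0.012 -0.999] yaw 22.8 w 0.512
q [-0.27  0.15  0.72  1.66 -0.13  1.35  0.87]
```

Readings over the tray: 3.8 N, matching the 4.05 N and 4.2 N read before, so the jar is empty. I'll still rock it as asked. The bars now point at −22°, 68°, 158° and 248°. Raising the −22° bar first.

```bash
python3 -m pendant '[[[0.5,2,-2],[-0.7,1.8,0],255],[[0,0,-1.5],[-1.5,-3.7,0],255],[[0,0,0],[-3,-7.4,0],255],[[0,0,0],[-3,-7.4,0],255],[[0,0,0],[-3,-7.4,0],255],[[0,0,0],[-3,-7.4,0],255],[[0,0,0],[-1.5,-3.7,0],255],[[0,0,0],[0,0,0],255],[[0,0,0],[0,0,0],255]]'
cat > tl.py <<'E'
from h import *
o=manip.get_obs(); M=R.from_quat(o['ee_rot']).as_matrix(); z=-M[:,2]
# tilt: jar up axis z leans away from the raised side
az=np.degrees(np.arctan2(-z[1],-z[0])); print('clk',round(o['clock'],2),'p',np.round(o['position'],3),'tilt',np.degrees(np.arccos(z[2])).round(1),'raised az',az.round(1),'q',o['joint_pos'].round(2),'F',np.round(o['ft_force'],1))
E
python3 tl.py
```

```text
clock: 30.45
position: [0.5076, -0.2105, 0.2212]
ee_rot: [0.917, 0.187, 0.294, 0.192]
ft_force: [-0.9, 0.4, -2.9]
grip_width: 0.521
clk 30.45 p [ 0.508 -0.21   0.221] tilt 41.1 raised az -21.6 q [-0.24 -0.38  0.42  2.31  0.55  0.52  0.22] F [-0.9  0.4 -2.9]
```

Tilt is 41° with the first bar uphill at −21.6°. Now rocking the other way to raise the opposite bar.

```bash
python3 -m pendant '[[[0,0,0],[1.5,3.7,0],255],[[0,0,0],[3,7.4,0],255],[[0,0,0],[3,7.4,0],255],[[0,0,0],[3,7.4,0],255],[[0,0,0],[3,7.4,0],255],[[0,0,0],[3,7.4,0],255],[[0,0,0],[3,7.4,0],255],[[0,0,0],[3,7.4,0],255],[[0,0,0],[3,7.4,0],255],[[0,0,0],[3,7.4,0],255],[[0,0,0],[2,5,0],255],[[0,0,0],[0,0,0],255]]'; python3 tl.py
```

```text
clock: 31.95
position: [0.518, -0.201, 0.2091]
ee_rot: [0.919, 0.199, -0.279, -0.196]
ft_force: [-0.4, -0.9, -4.0]
grip_width: 0.516
clk 31.95 p [ 0.518 -0.201  0.209] tilt 39.8 raised az 157.2 q [ 0.06  0.78  0.5   1.08 -0.28  2.05  0.94] F [-0.4 -0.9 -4. ]
```

Tilt is 39.8° with that bar uphill at 157°. Back to level, then raising the 68° bar.

```bash
python3 -m pendant '[[[0,0,0],[-1.5,-3.7,0],255],[[0,0,0.5],[-3,-7.4,0],255],[[0,0,0.5],[-3,-7.4,0],255],[[-0.3,0,0],[-3,-7.4,0],255],[[-0.3,0,0],[-3,-7.4,0],255],[[0,0,0],[3.7,-1.5,0],255],[[0,0,0],[7.4,-3,0],255],[[0,0,0],[7.4,-3,0],255],[[0,0,0],[7.4,-3,0],255],[[0,0,0],[7.4,-3,0],255],[[0,0,0],[3.7,-1.5,0],255],[[0,0,0],[0,0,0],255]]'; python3 tl.py
```

```text
clock: 33.45
position: [0.5209, -0.2132, 0.2395]
ee_rot: [0.91, 0.205, 0.207, -0.293]
ft_force: [0.3, -0.0, -5.1]
grip_width: 0.515
clk 33.45 p [ 0.521 -0.213  0.239] tilt 42.1 raised az 67.4 q [ 0.26  0.38  0.57  1.62 -0.85  1.59  1.44] F [ 0.3 -0.  -5.1]
```

Tilt is 42° at azimuth 67°. Now the opposite bar.

```bash
python3 -m pendant '[[[0,0,0],[-3.7,1.5,0],255],[[0,0,0],[-7.4,3,0],255],[[0,0,0],[-7.4,3,0],255],[[0,0,0],[-7.4,3,0],255],[[0,0,0],[-7.4,3,0],255],[[0,0,0],[-7.4,3,0],255],[[0,0,0],[-7.4,3,0],255],[[0,0,0],[-7.4,3,0],255],[[0,0,0],[-7.4,3,0],255],[[0,0,0],[-7.4,3,0],255],[[0,0,0],[-6,2.4,0],255],[[0,0,0],[0,0,0],255]]'; python3 tl.py
```

```text
clock: 34.95
position: [0.5328, -0.2108, 0.2608]
ee_rot: [0.907, 0.218, -0.181, 0.311]
ft_force: [0.8, -0.2, -4.3]
grip_width: 0.513
clk 34.95 p [ 0.533 -0.211  0.261] tilt 42.2 raised az -106.7 q [-0.53  0.34  0.52  1.62  0.53  1.49  0.35] F [ 0.8 -0.2 -4.3]
```

Tilt is 42° at azimuth −107°, 5° off the bar and inside the tolerance. Back to level, then weigh.

```bash
python3 -m pendant '[[[0,0,0],[3.7,-1.5,0],255],[[0,0,0],[7.4,-3,0],255],[[0,0,0],[7.4,-2,0],255],[[0,0,0],[7.4,-2,0],255],[[0,0,0],[7.4,-2,0],255],[[0,0,0],[5,-1,0],255],[[0,0,0],[0,0,0],255],[[0,0,0],[0,0,0],255]]'; python3 w.py
python3 - <<'E'
from h import *
o=manip.get_obs(); q=R.from_quat(o['ee_rot']); t=R.from_euler('z',np.radians(59))*R.from_euler('x',np.pi)
v=R.align_vectors([[0,0,-1]],[q.as_matrix()[:,2]])[0].as_rotvec(degrees=True); print('level fix',v.round(2))
E
python3 balls.py 11
```

```text
clock: 35.95
position: [0.5359, -0.2162, 0.2764]
ee_rot: [0.975, 0.224, 0.015, 0.007]
ft_force: [-0.2, 0.1, -5.2]
grip_width: 0.517
clk 36.25 p [ 0.536  -0.2152  0.2751] F [-0.5   0.39 -4.14] sd [0.39 0.49 0.41] T [ 0.025  0.082 -0.001] zax [ 0.03  -0.005 -1.   ] yaw 26.0 w 0.52
q [-0.18  0.19  0.57  1.56 -0.11  1.39  0.85]
level fix [0.3  1.74 0.  ]
36.25
side px [213. 158.] n 26 c [0.3155 0.4228 0.0365] err 0.0046 ptp [0.043 0.034 0.012]
side px [234. 193.] n 486 c [0.3671 0.2363 0.0307] err 0.0214 ptp [0.131 0.067 0.031]
side px [321. 305.] n 198 c [ 0.5141 -0.1624  0.0204] err 0.0009 ptp [0.028 0.025 0.024]
side px [330. 349.] n 262 c [ 0.5087 -0.2638  0.0208] err 0.0009 ptp [0.029 0.05  0.029]
top px [372. 205.] n 114 c [ 0.5146 -0.1625  0.0211] err 0.001 ptp [0.028 0.025 0.017]
top px [413. 209.] n 100 c [ 0.5103 -0.2646  0.0214] err 0.001 ptp [0.024 0.027 0.021]
```

View pics/s11.png

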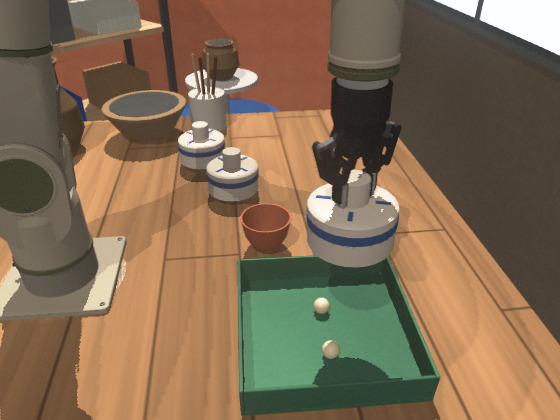

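The weight is unchanged at 4.1 N, and both balls are still in the tray at side pixels (321,305) and (330,349). Returning the jar to where it stood.

```bash
python3 -m pendant '[[[0,1.5,0],[0.3,1.7,0],255],[[0,3,0],[0,0,3],255],[[0,5,0],[0,0,4],255],[[0.2,5,0],[0,0,4],255],[[0.2,5,0],[0,0,4],255],[[0.2,5,0],[0,0,4],255],[[0.2,5,0],[0,0,4],255],[[0.2,5,0],[0,0,4],255],[[0.2,5,0],[0,0,4],255],[[0.2,5,0],[0,0,2],255],[[0.2,3,0],[0,0,0],255],[[0,1.5,0],[0,0,0],255]]'; python3 -m pendant '[[[0,0,0],[0,0,0],255],[[0,0,0],[0,0,0],255]]'
cat > fix.py <<'E'
from h import *
o=manip.get_obs(); q=R.from_quat(o['ee_rot']); t=R.from_euler('z',np.radians(59.5))*R.from_euler('x',np.pi)
print(np.round(o['position'],4),'fix cm',((np.array([.5535,.3005,.0758])-o['position'])*100).round(2),(t*q.inv()).as_rotvec(degrees=True).round(2),'F',np.round(o['ft_force'],1))
E
python3 fix.py
```

```text
clock: 37.85
position: [0.5449, 0.3029, 0.2729]
ee_rot: [0.864, 0.504, -0.008, -0.001]
ft_force: [0.2, -0.2, -3.8]
grip_width: 0.518
clock: 38.1
position: [0.5445, 0.3026, 0.2724]
ee_rot: [0.864, 0.504, -0.009, -0.001]
ft_force: [1.1, -0.9, -3.1]
grip_width: 0.512
[0.5445 0.3026 0.2724] fix cm [  0.9   -0.21 -19.66] [ 0.44 -0.98 -1.01] F [ 1.1 -0.9 -3.1]
```

```bash
python3 -m pendant '[[[0.9,-0.2,0],[0.4,-1,-1],255],[[0,0,-2],[0,0,0],255],[[0,0,-4],[0,0,0],255],[[0,0,-4],[0,0,0],255],[[0,0,-3],[0,0,0],255],[[0,0,-2],[0,0,0],255],[[0,0,-1],[0,0,0],255],[[0,0,0],[0,0,0],255]]'; python3 fix.py
```

```text
clock: 39.1
position: [0.5611, 0.2882, 0.1119]
ee_rot: [0.874, 0.487, 0.006, 0.003]
ft_force: [0.2, 0.1, -2.9]
grip_width: 0.521
[0.5611 0.2882 0.1119] fix cm [-0.76  1.23 -3.61] [-0.05  0.76  1.24] F [ 0.2  0.1 -2.9]
```

```bash
python3 -m pendant '[[[-0.8,1.2,0],[0,0.8,1.2],255],[[0,0,-1],[0,0,0],255],[[0,0,-1],[0,0,0],255],[[0,0,0],[0,0,0],255]]'; python3 fix.py
```

```text
clock: 39.6
position: [0.5536, 0.302, 0.093]
ee_rot: [0.868, 0.497, 0.001, -0.001]
ft_force: [0.1, -1.3, -3.3]
grip_width: 0.513
[0.5536 0.302  0.093 ] fix cm [-0.01 -0.15 -1.72] [-0.18  0.09 -0.06] F [ 0.1 -1.3 -3.3]
```

```bash
python3 -m pendant '[[[0,-0.15,-0.8],[0,0,0],255],[[0,0,-0.6],[0,0,0],255],[[0,0,0],[0,0,0],255]]'; python3 fix.py
```

```text
clock: 39.98
position: [0.5539, 0.2999, 0.078]
ee_rot: [0.868, 0.496, 0.001, -0.001]
ft_force: [-0.3, 0.4, -3.2]
grip_width: 0.52
[0.5539 0.2999 0.078 ] fix cm [-0.04  0.06 -0.22] [-0.17  0.1  -0.02] F [-0.3  0.4 -3.2]
```

```bash
python3 -m pendant '[[[0,0,-0.2],[-0.2,0.1,0],255],[[0,0,-0.2],[0,0,0],255],[[0,0,0],[0,0,0],255]]'; python3 w.py
```

```text
clock: 40.35
position: [0.5547, 0.2998, 0.0763]
ee_rot: [0.868, 0.496, 0.001, 0.0]
ft_force: [1.0, -0.1, -3.9]
grip_width: 0.514
clk 40.65 p [0.5546 0.2999 0.0759] F [ 0.3  -0.01 -2.71] sd [0.31 0.29 1.23] T [-0.022 -0.015  0.002] zax [ 0.001 -0.    -1.   ] yaw 59.5 w 0.521
q [-0.69  0.46  0.16  1.62 -0.08  1.07  0.53]
```

```bash
python3 -m pendant '[[[-0.1,0,-0.2],[0,0,0],255],[[0,0,0],[0,0,0],255]]'; python3 w.py
```

```text
clock: 40.9
position: [0.5548, 0.2997, 0.076]
ee_rot: [0.868, 0.496, 0.002, 0.001]
ft_force: [0.6, 0.2, -3.4]
grip_width: 0.514
clk 41.2 p [0.5549 0.2997 0.0758] F [-0.19 -1.06  1.19] sd [0.5  0.44 0.56] T [-0.127  0.003  0.012] zax [ 0.003  0.    -1.   ] yaw 59.5 w 0.513
q [-0.69  0.45  0.16  1.62 -0.08  1.07  0.53]
```

The jar's weight is now fully on the bench. Releasing gently and backing off.

```bash
python3 -m pendant '[[[0,0,0],[0,0,0],140],[[0,0,0],[0,0,0],110],[[0,0,0],[0,0,0],60],[[0,0,0],[0,0,0],0],[[0,0,0],[0,0,0],0],[[0,0,0],[0,0,0],0],[[0,0,2],[0,0,0],0],[[0,0,4],[0,0,0],0],[[0,0,5],[0,0,0],0],[[0,0,5],[0,0,0],0]]' 40;  python3 -m pendant '[[[-3,5,2],[0,0,0],0],[[-5,5,0],[0,0,0],0],[[-5,6,0],[0,0,0],0],[[-5,6,0],[0,0,0],0],[[-5,5,0],[0,0,0],0],[[-3,2,0],[0,0,0],0],[[0,0,0],[0,0,0],0],[[0,0,0],[0,0,0],0]]'; python3 balls.py 12;  python3 - <<'E'
from h import *
c=dict(np.load('pics/t12.npz')); W=world(c); C=np.array([.553,.3]); px=c['pixels'].astype(int)
d=np.hypot(*(W[...,:2]-C).transpose(2,0,1))
P=W[(d<.08)&(W[...,2]>.04)&(W[...,2]<.072)]; r=circ(P,.066,C); C=r.x; print(len(P),C,np.abs(r.fun).mean())
m=(d<.063)&(d>.02)&(W[...,2]>.075)&(W[...,2]<.105)&(px[...,2]-px[...,0]>35); P=W[m]
a=np.arctan2(P[:,1]-C[1],P[:,0]-C[0]); print('bars',np.degrees(np.angle(np.exp(4j*a).mean()))/4)
m=(d<.02)&(W[...,2]>.115); print('foot z',W[m][:,2].mean())
E
```

```text
clock: 42.45
position: [0.5526, 0.2989, 0.2407]
ee_rot: [0.868, 0.496, -0.001, 0.001]
ft_force: [0.6, 0.6, 0.2]
grip_width: 1.003
clock: 43.45
position: [0.318, 0.5588, 0.279]
ee_rot: [0.87, 0.494, 0.01, -0.002]
ft_force: [0.9, 0.1, 0.0]
grip_width: 1.002
43.45
side px [302. 187.] n 475 c [0.5428 0.2457 0.0307] err 0.021 ptp [0.129 0.076 0.032]
side px [234. 193.] n 487 c [0.3679 0.2364 0.0305] err 0.0215 ptp [0.131 0.066 0.031]
side px [321. 305.] n 196 c [ 0.5141 -0.1623  0.0204] err 0.0009 ptp [0.035 0.03  0.029]
side px [330. 349.] n 267 c [ 0.5085 -0.2637  0.0209] err 0.001 ptp [0.032 0.043 0.03 ]
top px [392. 181.] n 37 c [ 0.5866 -0.2161  0.0007] err 0.0026 ptp [0.022 0.036 0.004]
top px [371. 205.] n 117 c [ 0.5145 -0.1616  0.0215] err 0.001 ptp [0.028 0.026 0.029]
top px [413. 207.] n 141 c [ 0.5108 -0.2646  0.0215] err 0.0024 ptp [0.045 0.036 0.03 ]
187 [0.55354605 0.2996254 ] 0.0005982798434878232
bars 14.259780393969855
foot z 0.1247468987951878
```

View pics/t12.png

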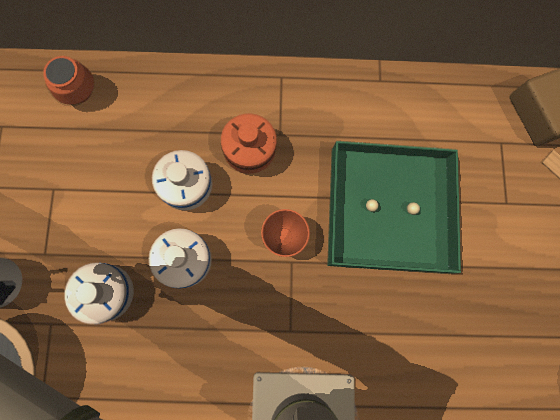

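View pics/s12.png

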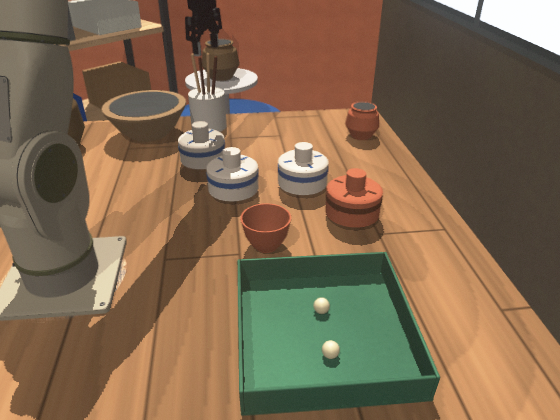

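The jar is back at (0.5535, 0.2996) with its bars at 14.3°; it started at (0.553, 0.300) with bars at 14.0°. Both balls lie in the tray at top pixels (372,205) and (413,208), the other pots haven't moved, and the robot is clear.

```bash
python3 -c "
from workcell import manip
print(manip.hand_in())"
```

```text
the job is handed in; nothing more can be done
None
```

The jar is back where it stood and both balls are in the tray, but the balls did not get there by rocking as you asked. I handed in with the robot's clock at about 43.5 s of the 67 s allowed.

**What went wrong:** My first grasp slipped off the top of the foot. The fingertips measured about 31 mm short of the stated tip distance. When I then lifted the jar, both balls were already lying on the bench inside its footprint. The slip most likely jolted them over the lip.

**How I mended it:**
1. I parked the jar gently on free bench.
2. I carried the balls into the tray with the gripper, one at a time.
3. I picked the jar up again and held it mouth down over the tray.
4. I rocked it to 40–42° with each of the four bars raised in turn. The last bar was about 5° off straight uphill, within the tolerance.
5. I set the jar back upturned.

**Last checks:**
- **Weight:** the jar read 3.8–4.2 N before rocking and 4.1 N after, so it got no lighter. That fits an empty jar.
- **Jar position:** it stands within about 1 mm and 0.3° of its start, upright, and was not dropped.
- **Balls:** both cameras show the two balls at rest in the tray.
- **Other pots:** they look unmoved in the pictures.

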